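# Open a presentation case for display

## Task

Get the wooden presentation case ready for display: first raise its stiff lid by the pull tab and leave it standing by itself at 100 degrees open, just past upright (to within four degrees; never force it beyond 115). Then lift the loose inner cover out by its bar and lay it gently, not dropped, flat and bar up in the middle of the empty rubber mat. Leave the other wares where they are.

Things in the scene. Friction and masses are not known exactly. Their poses are not given: they have to be found in the camera images.
- case: Wooden presentation case for tea cups, open box 140 mm deep (its own x), 190 mm wide (y) and 100 mm tall, walls 8 mm, closed by the lid. It stands sideways on the table, to the left or right of the robot's midline: its front (own -x) with the pull tab faces the robot's right (world -y), give or take 20 degrees. It stands fast and cannot shift. Origin: centre of its underside.
- lid: Wooden lid: 12 mm thick, 140 x 190 mm, and a pull tab. Origin on the hinge axis. Own axes: -x from hinge to tab, y along the hinge, z out of the top face; the underside is its z = 0 plane. Closed, its axes are the case's; it opens about +y, the tab rising and swinging to the left. Opening angle = angle of its z axis from vertical. About 0.33 kg. Starts 0 to 7 degrees ajar.
- pull_edge (a point): Middle of the lower front edge of the lid's pull tab, on the lid's underside, 170 mm from the hinge axis; axes as the lid's. The tab is 110 mm wide, 12 mm thick, and sticks out 30 mm beyond the front of the case, with free space below it down to the table, so that fingertips can hook under it from in front at a slant.
- cover: Loose flat inner cover in the case under the lid, on padding 55 mm above the table: plywood board 114 (x) x 164 (y) x 6 mm, 5 mm of play to the case walls all round, about 0.2 kg; on its top in the middle an upright dark wooden bar to lift it by, 84 mm long (x), 16 mm wide (y), 26 mm tall. Origin: centre of the board's underside; axes roughly as the case's.
- cover_bar (a point): Middle of the top of the cover's bar, 32 mm above the cover's underside.
- mat: Dark rubber mat on the table, left or right of the case, 170 (x) x 200 (y) x 6 mm, fixed. Origin: centre of its underside (on the table). If it lies left of the case, the raised lid (about 270 mm high) stands between them.
- vase: Bystander, to be left alone: copper-glazed vase, 94 mm wide, 125 mm tall, loose. Origin: centre of its underside.
- tea_bowl: Bystander, to be left alone: dark metallic-glazed bowl, 90 mm wide, 55 mm tall, loose. Origin: centre of its underside.
- mug: Bystander, to be left alone: white mug, 76 mm wide, 85 mm tall, loose. Origin: centre of its underside.
- teapot: Bystander, to be left alone: bronze-glazed teapot, 110 mm wide (about 185 mm over spout and handle), 94 mm tall, loose. Origin: centre of its underside.
- caddy: Bystander, to be left alone: dark round tin caddy, 72 mm wide, 100 mm tall, loose. Origin: centre of its underside.
- saucer: Bystander, to be left alone: small brown clay dish, 74 mm wide, 16 mm tall, loose. Origin: centre of its underside.
- hinge (a point): Middle of the hinge axis, at the top of the case's back wall (70 mm behind the case's centre, 100 mm up); axes as the case's. The hinge is stiff (friction 0.5 Nm, 3 N at the tab, plus the lid's weight) and the lid stays where it is left, up to 130 degrees, but it is springy: while pushed open it reads up to about 7 degrees farther open than where it settles once let go.

How it is judged (in metres and radians):
On the way, in this order (a step that is already met when the one before it is completed fails the run):
1. the lid stands by itself, untouched by the robot, at 100 degrees open (within 4) (angle between lid's own z axis and vertical between 1.675 and 1.815 rad and contact force between each of the arm, the fingers and lid below 0.1 N and angular speed of lid below 0.15 rad/s), for 0.2 s.
2. the inner cover is lifted out of the case (z of cover in the frame of case above 0.105 m), for 0.1 s.
At the end, for the whole second after the job is handed in: The lid stands still at 100 degrees open, within 4 degrees; the inner cover lies still and flat, bar up, on the mat, its centre within 40 mm of the mat's centre, released (angle between lid's own z axis and vertical between 1.675 and 1.815 rad and horizontal distance between cover and mat below 0.04 m and height (world z) of cover below 0.012 m and angle between cover's own z axis and vertical below 0.06 rad and linear speed of cover below 0.02 m/s and contact force between the fingers and cover below 0.1 N and angular speed of lid below 0.05 rad/s); the robot touches nothing.
It fails at once if the lid is forced beyond 115 degrees (angle between lid's own z axis and vertical above 2.01 rad).
It fails at once if the cover is dropped: it meets the mat or table faster than 0.6 m/s (height (world z) of cover below 0.03 m and linear speed of cover above 0.6 m/s).
It fails at once if another piece of ware is moved by more than 20 mm (distance of any of vase, tea_bowl, mug, teapot, caddy, saucer from where it was at the start of the episode above 0.02 m).
It also fails if it takes over 61 s, if anything falls off the work surface, if the arm or the gripper's body presses on something with over 40 N, if the wrist force passes 120 N, or if a joint passes its speed limit or range.

## Robot

A 7-joint arm with a two-finger parallel gripper is mounted at the origin on the work surface. World frame = base frame: x ahead of the robot, y to its left, z up, the work surface at z = 0. Lengths are in m, angles in degrees, forces in N, time in s.
With the tool pointing down it reaches from about 0.4 to 0.875 m from the base axis. Payload 4.4 kg.
Tool frame: the origin (TCP) lies between the finger pads; the fingertips stand 17 mm ahead of it and the grasp point (between the pads) lies 2 mm behind it (env.tip_extent is the z of the fingertips in the tool frame, in m); z points along the fingers, y is the line along which they close (so a half turn about z gives the same grasp; the last joint's range is limited). The gripper opens to 85 mm and grips with 20 to 120 N. Pads are 22 mm wide; open, the fingers measure 114 mm over their backs; the gripper's body (76 mm by 85 mm) begins 54 mm behind the grasp point. The pads swing forward as they close: fully open they stand 13 mm farther back than shut.
Start: joints at [65.73, 36.005, 2.206, 86.941, -1.547, 57.084, -1.146], TCP at [0.228, -0.609, 0.248] pointing down, gripper open.
Joint ranges: [-175.42, 175.42], [-21.48, 121.26], [-71.46, 75.88], [10.55, 141.38], [-63.04, 243.04], [13.31, 113.54], [-168.57, 168.57]. Speed limits (degrees/s): [147.25, 147.25, 180, 180, 180, 180, 180].

## Interface

Orientations are given as [roll, pitch, yaw] about the fixed x, y, z axes, in that order (R = Rz(yaw) Ry(pitch) Rx(roll)).
In Python, from rig import readout, optics, workorder, env gives the robot as it stands.
- The arm moves only by the tool step_arm, never from a script. Its argument "deltas" is a list of rows, each a list of 7 numbers: the shift along the world's x, y, z in mm, then the turn, a rotation vector about the world's x, y, z in degrees, then the closure, from 0 (fully open) to 1 (shut). In form: [[tx, ty, tz, rx, ry, rz, grip], ...]. A call has 1 to 8 rows; each row is the pose to reach, as a shift and turn from the pose commanded when the call began; what a row does not reach only later rows make up. A row lasts 1/8 s, in which the tool goes at most 62.5 mm and 10.7 degrees, less where a joint would pass 70% of its speed; a pose out of reach is approached as far as the arm can. A call with a gripper value outside its range is refused whole. The fingers move at their own pace and stop on an object; "newtons" is the grip in N (left out, the last holds). Time passes only in rows, so rows that repeat a pose let the fingers close. It gives the time, the measured TCP pose, the force, the opening and the grip force at its end, in the units of the state.
- readout.get_obs(): the state, without advancing time (a new reading comes with each control period).
- optics.read_camera(name): name is "scene" or "top" or "wrist"; returns a dict with "color" (384x512x3 uint8, red, green, blue), "K" (3x3 intrinsics, pixels), "k1" (the pictures are not rectified: a ray, as slopes to the right and down, at radius r is drawn at 1 + k1 r^2 times it, then the intrinsics apply), "camera_from_world" (4x4, takes a point from world to camera coordinates). Camera axes: x right, y down, z forward; pixel columns grow to the right and rows downward; lengths in m; the calibration is good to about 2 mm. A picture is of the moment at which its call begins. There is no depth.
- workorder.job_done(): hands the job in; it is judged then, once.
The state is a dict: "time_s": time; "q": joint angles; "qvel": joint speeds; "joint_efforts": joint torques, N m; "tool_pos": TCP position; "tool_rot": TCP orientation; "contact_force": force on the tool from outside, world axes, zero at the start; "moment": the same for the moment, N m; "width": opening from 0.0 (shut) to 1.0 (fully open); "grip_force": force on a finger pad.
Only numpy, scipy, OpenCV 4.12 (cv2) and the standard library are available. Lean on these libraries where they do the work, as an engineer would, in place of code of your own. Each camera call takes 0.05 s, during which the arm holds its last target. There are 200 camera calls.

## Working session

There is one attempt and no reset: what is moved stays moved. The work goes in short steps, Python scripts to look and compute and a tool call to move; the robot and the scene stay as the last step left them, time stands still between calls to the robot, and variables do not carry over. Pictures are saved under pics/ and viewed, at most 10 in all, crops included, and the job is handed in when it is done.

Besides the shell and the picture viewer there is one more tool, called after ">>>" as name(argument=value, ...), one argument or row to a line, values as JSON. step_arm: Moves the arm, as the interface text tells. Its arguments: {"type":"object","properties":{"deltas":{"type":"array"},"newtons":{"type":"number"}},"required":["deltas"]}

```bash
ls; mkdir -p pics
cat > h.py <<'E'
import numpy as np, cv2
from rig import readout, optics, workorder, env
def snap(n,f=None):
    c=optics.read_camera(n)
    if f:
        cv2.imwrite(f,c["color"][:,:,::-1]); np.savez(f[:-4]+'.npz',**{k:v for k,v in c.items()})
    return c
def ray(c,uv):
    K=c["K"];k=float(c["k1"])
    uv=np.atleast_2d(np.array(uv,float))
    p=cv2.undistortPoints(uv[:,None],K,np.array([k,0,0,0.]))[:,0]
    T=c["camera_from_world"];R=T[:3,:3];o=-R.T@T[:3,3]
    d=np.c_[p,np.ones(len(p))]@R
    return o,d
def onz(c,uv,z):
    o,d=ray(c,uv); return o+d*((z-o[2])/d[:,2:])
def proj(c,P):
    T=c["camera_from_world"];P=np.atleast_2d(P)
    return cv2.projectPoints(P.astype(float),cv2.Rodrigues(T[:3,:3])[0],T[:3,3],c["K"],np.array([float(c["k1"]),0,0,0]))[0][:,0]
E
python3 - <<'E'
from h import *
a=snap("scene","pics/s0.png");b=snap("top","pics/t0.png")
cv2.imwrite("pics/st0.png",cv2.resize(np.vstack([a["color"],b["color"]])[:,:,::-1],None,fx=.78,fy=.78))
for c in(a,b):
    o,d=ray(c,[256,192]);print(o,d,c["K"][0,0],c["k1"])
print(readout.get_obs())
E
```

```text
pics
[ 1.50147022 -0.25504349  1.1394781 ] [[-0.64822044  0.19241139 -0.73692839]] 485.8488976605998 -0.0430028123944271
[0.48365702 0.00438643 1.32906064] [[ 0.07962477 -0.00861626 -0.99684242]] 360.77321424294126 0.030380289776407204
{'time_s': 0.1, 'q': array([65.73087847, 36.05219604,  2.20292208, 86.9897194 , -1.54747093,
       57.08353579, -1.14334197]), 'qvel': array([-0.04212453, -0.11264516, -0.07373498, -0.15720237,  0.04213317,
       -0.00776425,  0.02787324]), 'joint_efforts': array([ 2.85827919e-03, -5.64526892e+01,  1.23022377e+00, -1.93972474e+01,
        1.12408717e-02,  5.39772431e-03,  2.69883844e-05]), 'tool_pos': array([ 0.22747173, -0.6083408 ,  0.24750022]), 'tool_rot': array([-1.79904224e+02,  5.78884184e-04,  2.05012222e+01]), 'contact_force': array([-0.17938984, -0.7314797 ,  0.2969309 ]), 'moment': array([ 0.02973825, -0.01003432, -0.02613775]), 'grip_force': 0.0, 'width': 0.9956023606726991}
```

View pics/t0.png

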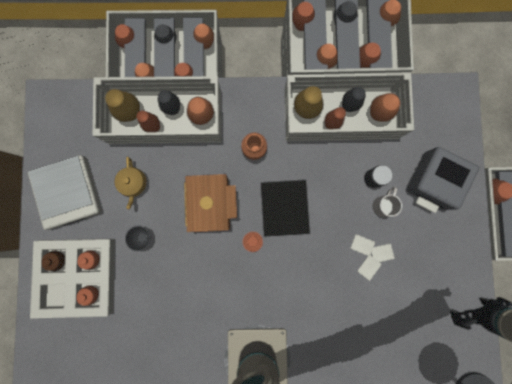

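View pics/s0.png

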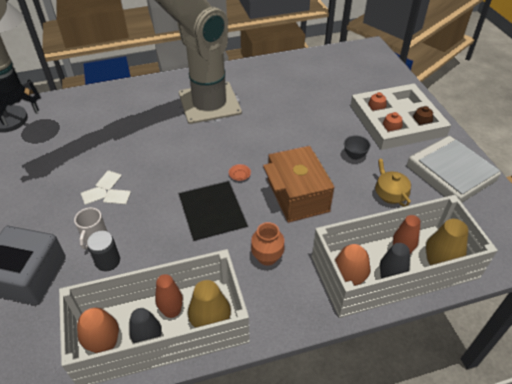

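The top view shows the case at about (210,203) with its tab to the right at (232,203). The mat is at (286,208), the vase at (254,146) and the saucer at (253,242). The scene view agrees: the mat lies on the robot's right of the case.

Run:
```python
from h import *
b=dict(np.load("pics/t0.npz"));im=b["color"]
hsv=cv2.cvtColor(im,cv2.COLOR_RGB2HSV)
print(hsv[190,195],hsv[225,215],hsv[203,233],hsv[208,286],hsv[208,325],hsv[242,253])
def cont(m,box):
    x0,y0,x1,y1=box;mm=np.zeros(m.shape,np.uint8);mm[y0:y1,x0:x1]=m[y0:y1,x0:x1]
    mm=cv2.morphologyEx(mm,cv2.MORPH_OPEN,np.ones((3,3)))
    cs=cv2.findContours(mm,0,1)[0];return max(cs,key=cv2.contourArea),mm
m=(hsv[...,2]<45).astype(np.uint8)*255
c,_=cont(m,(250,170,325,245));r=cv2.minAreaRect(c);p=cv2.boxPoints(r)
print("mat px",r);P=onz(b,p,.006);print(P,P.mean(0),[np.linalg.norm(P[i]-P[i-1]) for i in range(4)])
w=((hsv[...,1]>90)&(hsv[...,0]<25)).astype(np.uint8)*255
c,mm=cont(w,(170,160,243,240))
body=mm.copy();body[:,228:]=0
cb=max(cv2.findContours(body,0,1)[0],key=cv2.contourArea);r=cv2.minAreaRect(cb);p=cv2.boxPoints(r)
print("body",r);P=onz(b,p,.115);print(P,P.mean(0))
t=mm.copy();t[:,:230]=0
ct=max(cv2.findContours(t,0,1)[0],key=cv2.contourArea);r=cv2.minAreaRect(ct);p=cv2.boxPoints(r);print("tab",r);print(onz(b,p,.115))
for n,box in(("vase",(235,125,275,165)),("saucer",(240,228,268,256))):
    c,_=cont(w,box);x=c[:,0].mean(0);print(n,onz(b,cv2.minEnclosingCircle(c)[0],.03),cv2.minEnclosingCircle(c))
cv2.imwrite("pics/crop0.png",cv2.resize(im[150:260,160:340,::-1],None,fx=4.4,fy=4.4,interpolation=cv2.INTER_CUBIC))
```

```text
[ 13 128 138] [ 13 131 140] [ 13 128 140] [60 14 37] [105   4 118] [  8 137 162]
mat px ((284.5614929199219, 207.89230346679688), (51.739166259765625, 43.37971115112305), 86.05481719970703)
[[ 0.62011739 -0.02663086  0.006     ]
 [ 0.62807435 -0.1864245   0.006     ]
 [ 0.43890226 -0.1932534   0.006     ]
 [ 0.43111323 -0.0355462   0.006     ]] [ 0.52955181 -0.11046374  0.006     ] [np.float64(0.18921431019839186), np.float64(0.15999162907424458), np.float64(0.18929531175931597), np.float64(0.15789943112283625)]
body ((206.0, 203.0), (56.0, 42.0), 90.0)
[[0.64302907 0.23303757 0.115     ]
 [0.64032464 0.09099539 0.115     ]
 [0.45182472 0.0933961  0.115     ]
 [0.45470101 0.2334452  0.115     ]] [0.54746986 0.16271856 0.115     ]
tab ((233.0, 202.0), (32.0, 6.0), 90.0)
[[0.60268069 0.08134934 0.115     ]
 [0.60228799 0.06107854 0.115     ]
 [0.49449953 0.06269682 0.115     ]
 [0.49489825 0.08280469 0.115     ]]
vase [[ 0.75711252 -0.00180178  0.03      ]] ((253.690185546875, 145.72085571289062), 13.144493103027344)
saucer [[0.41092555 0.01013064 0.03      ]] ((252.2346954345703, 241.41836547851562), 9.816031455993652)
```

View pics/crop0.png

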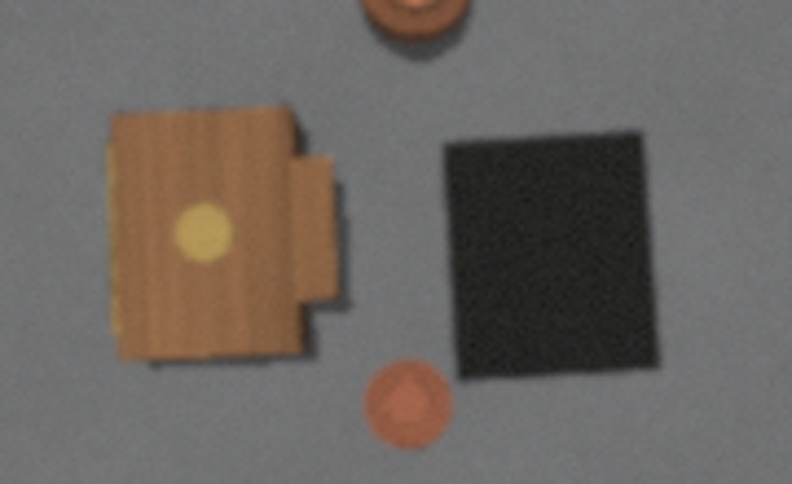

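The crop shows the tab edge from (333,156) to (340,299), so the case yaw is about 92.5°. The mat has sharp corners, and the vase and saucer are clear of the path between case and mat. Next I'll move toward the tab and get the tab height from the scene view.

Run:
```python
from h import *
b=dict(np.load("pics/t0.npz"));a=dict(np.load("pics/s0.npz"))
q=np.array([[112,115],[290,107],[302,355],[120,358],[333,156],[340,299]])/4.4+[160-.4,150-.4]
print("top z.112",onz(b,q,.112).round(4)); print("z.125",onz(b,q[4:],.125).round(4))
m=np.array([[444,143],[641,132],[658,367],[460,380]])/4.4+[159.6,149.6]
P=onz(b,m,.006);print("mat",P.round(4),P.mean(0))
print(env.tip_extent)
cv2.imwrite("pics/crop1.png",cv2.resize(a["color"][135:235,230:350,::-1],None,fx=6,fy=6,interpolation=cv2.INTER_CUBIC))
```

```text
top z.112 [[0.6409 0.2334 0.112 ]
 [0.6445 0.0962 0.112 ]
 [0.4541 0.0894 0.112 ]
 [0.4546 0.2278 0.112 ]
 [0.6058 0.0636 0.112 ]
 [0.496  0.0599 0.112 ]]
z.125 [[0.6045 0.063  0.125 ]
 [0.4958 0.0593 0.125 ]]
mat [[ 0.6256 -0.0244  0.006 ]
 [ 0.6317 -0.1897  0.006 ]
 [ 0.4359 -0.1974  0.006 ]
 [ 0.4284 -0.0335  0.006 ]] [ 0.53040787 -0.11124336  0.006     ]
0.017
```

View pics/crop1.png

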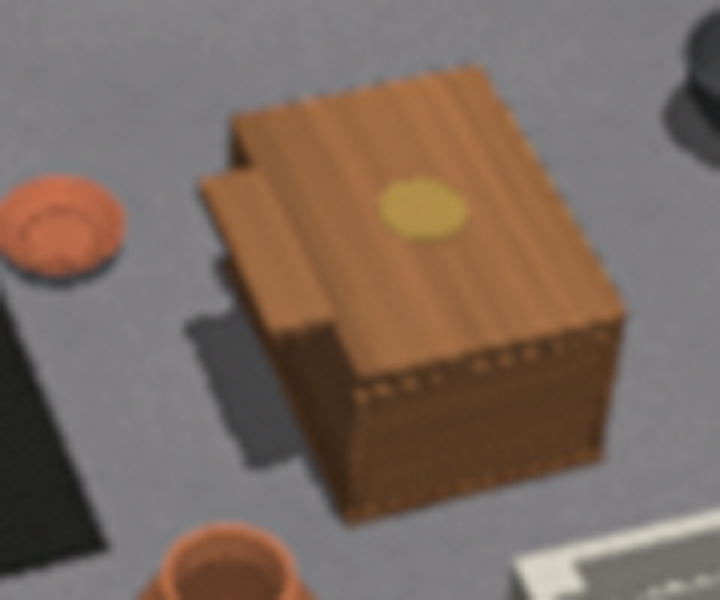

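>>> step_arm(
  deltas=[
    [25,45,0,0,0,8,1],
    [55,100,0,0,0,17,1],
    [90,160,0,0,0,26,1],
    [120,220,0,0,0,35,1],
    [150,280,0,0,0,44,1],
    [185,340,0,0,0,53,1],
    [220,400,0,0,0,61,1],
    [255,450,0,0,0,70,1],
  ],
)

```text
time_s: 1.1
tool_pos: [0.4674, -0.181, 0.2483]
tool_rot: [-180.0, 0.0, 90.8]
contact_force: [0.2, -1.6, 0.8]
width: -0.001
grip_force: 0.0
```

The scene crop shows the tab's top corners at (203,183) and (272,330), the rear lid corners at (487,67) and (625,308), and the base corners at (350,522) and (602,458). I'll triangulate from these.

Run:
```python
from h import *
b=dict(np.load("pics/t0.npz"));a=dict(np.load("pics/s0.npz"))
t=np.array([[333,156],[340,299],[112,115],[120,358]])/4.4+[159.6,149.6]
s=np.array([[272,330],[203,183],[625,308],[487,67]])/6+[229.6,134.6]
for u,v in zip(t,s):
    o1,d1=ray(b,u);o2,d2=ray(a,v);A=np.c_[d1[0],-d2[0]];k=np.linalg.lstsq(A,o2-o1,rcond=None)[0]
    p,q=o1+k[0]*d1[0],o2+k[1]*d2[0];print(((p+q)/2).round(4),np.linalg.norm(p-q).round(4))
c=np.array([[350,522],[602,458]])/6+[229.6,134.6];print("base corners",onz(a,c,0).round(4))
```

```text
[0.6061 0.0654 0.1146] 0.004
[0.4968 0.0631 0.1113] 0.0067
[0.6409 0.234  0.1144] 0.002
[0.4555 0.2315 0.1102] 0.007
base corners [[0.6426 0.1002 0.    ]
 [0.6394 0.2375 0.    ]]
```

>>> step_arm(
  deltas=[
    [15,25,-10,6,0,0,1],
    [30,50,-20,12,0,0,1],
    [45,65,-30,18,0,0,1],
    [60,75,-45,24,0,0,1],
    [70,80,-60,30,0,0,1],
    [80,80,-75,38,0,0,1],
    [83,80,-90,46,0,0,1],
    [83,80,-100,52,0,0,1],
  ],
)

```text
time_s: 2.1
tool_pos: [0.5497, -0.104, 0.1465]
tool_rot: [179.5, -52.2, 90.6]
contact_force: [1.1, -0.3, -0.1]
width: 0.004
grip_force: 0.0
```

>>> step_arm(
  deltas=[
    [0,10,-25,0,0,0,1],
    [0,20,-50,0,0,0,1],
    [0,40,-65,0,0,0,1],
    [0,75,-65,0,0,0,1],
    [0,110,-65,0,0,0,1],
    [0,140,-65,0,0,0,1],
    [0,162,-65,0,0,0,1],
    [0,162,-65,0,0,0,1],
  ],
)

```text
time_s: 3.1
tool_pos: [0.549, 0.061, 0.0834]
tool_rot: [179.4, -52.1, 90.9]
contact_force: [-0.5, -0.8, -0.2]
width: -0.0
grip_force: 0.0
```

>>> step_arm(
  deltas=[
    [0,-1,8,0,0,0,1],
    [0,-2,18,0,0,0,1],
    [0,-2,32,0,0,0,1],
    [0,0,46,0,0,0,1],
    [3,3,60,0,0,0,1],
    [3,7,73,0,0,0,1],
    [3,13,86,0,0,0,1],
    [3,20,98,0,0,0,1],
  ],
)

```text
time_s: 4.1
tool_pos: [0.5528, 0.0793, 0.1821]
tool_rot: [179.4, -52.0, 90.8]
contact_force: [-1.0, -4.9, -2.8]
width: -0.006
grip_force: 2.4
```

>>> step_arm(
  deltas=[
    [0,7,12,0,0,0,1],
    [0,15,22,0,0,0,1],
    [0,29,36,0,0,0,1],
    [0,43,48,0,0,0,1],
    [0,57,57,0,0,0,1],
    [0,71,64,0,0,0,1],
    [0,86,70,0,0,0,1],
    [0,96,73,0,0,0,1],
  ],
)

```text
time_s: 5.1
tool_pos: [0.5528, 0.1767, 0.255]
tool_rot: [179.3, -52.0, 90.9]
contact_force: [-2.7, -4.3, -0.6]
width: 0.002
grip_force: 1.8
```

>>> step_arm(
  deltas=[
    [0,12,2,0,0,0,1],
    [0,24,3,0,0,0,1],
    [0,36,3,0,0,0,1],
    [0,46,3,0,0,0,1],
    [0,56,2,0,0,0,1],
    [0,65,1,0,0,0,1],
    [0,65,1,0,0,0,1],
  ],
)

```text
time_s: 5.98
tool_pos: [0.5526, 0.2411, 0.2553]
tool_rot: [179.4, -52.0, 90.9]
contact_force: [-1.7, -2.5, 2.7]
width: -0.001
grip_force: 1.3
```

Run:
```python
from h import *
a=snap("scene","pics/s1.png");b=snap("top","pics/t1.png")
H=np.array([.548,.2325,.1])
for th in (95,100,105):
    t=np.radians(th);u=np.array([0,-np.cos(t),np.sin(t)]);n=np.array([0,np.sin(t),np.cos(t)])
    P=np.array([H+u*.17+[s*.055,0,0] + n*k for s in(-1,1) for k in (0,.012)])
    print(th,proj(a,P).round(0).tolist(),proj(b,P).round(0).tolist())
A=cv2.resize(a["color"][70:240,230:380],None,fx=2.6,fy=2.6);B=cv2.resize(b["color"][130:260,140:280],None,fx=2.6*1.3077,fy=2.6*1.3077)
h=min(A.shape[0],B.shape[0]);w=min(400,A.shape[1])
cv2.imwrite("pics/v1.png",np.hstack([A[:h,:400],B[:h,:400]])[:,:,::-1]);print(A.shape,B.shape)
```

```text
95 [[324.0, 112.0], [328.0, 111.0], [339.0, 136.0], [343.0, 136.0]] [[170.0, 219.0], [166.0, 219.0], [170.0, 182.0], [166.0, 182.0]]
100 [[329.0, 111.0], [332.0, 111.0], [344.0, 136.0], [348.0, 135.0]] [[165.0, 219.0], [161.0, 220.0], [165.0, 182.0], [162.0, 182.0]]
105 [[333.0, 111.0], [337.0, 112.0], [349.0, 136.0], [353.0, 136.0]] [[161.0, 220.0], [157.0, 220.0], [161.0, 182.0], [157.0, 182.0]]
(442, 390, 3) (442, 476, 3)
```

View pics/v1.png

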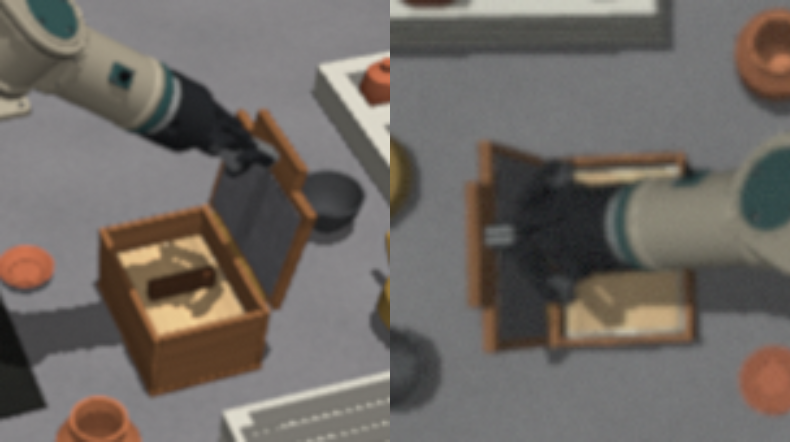

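Left panel: the lid is up, with tab corners at (265,112) and (303,165), and the cover with its dark bar is visible at (180,282). While pushed it reads about 100°, so I'll push to about 106.5°, then let go and measure.

>>> step_arm(
  deltas=[
    [0,8,-2,0,0,0,1],
    [0,16,-4,0,0,0,1],
    [0,16,-4,0,0,0,1],
  ],
)

```text
time_s: 6.45
tool_pos: [0.5526, 0.2569, 0.251]
tool_rot: [179.4, -52.0, 90.8]
contact_force: [-0.4, -3.0, 1.6]
width: -0.0
grip_force: 1.2
```

>>> step_arm(
  deltas=[
    [0,-20,0,0,0,0,1],
    [0,-60,0,0,0,0,1],
    [0,-110,5,0,0,0,1],
    [0,-160,10,0,0,0,1],
    [0,-200,10,0,0,0,1],
    [0,-200,10,0,0,0,1],
  ],
)

```text
time_s: 7.2
tool_pos: [0.5546, 0.0503, 0.2601]
tool_rot: [179.3, -51.8, 90.3]
contact_force: [0.7, 0.9, -0.5]
width: -0.002
grip_force: 0.0
```

Run:
```python
from h import *
a=snap("scene","pics/s2.png");b=snap("top","pics/t2.png")
A=cv2.resize(a["color"][90:200,280:370],None,fx=4,fy=4,interpolation=2);B=cv2.resize(b["color"][150:260,150:240],None,fx=4,fy=4,interpolation=2)
cv2.imwrite("pics/v2.png",np.hstack([A,B])[:,:,::-1])
```

```text
(no output)
```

View pics/v2.png

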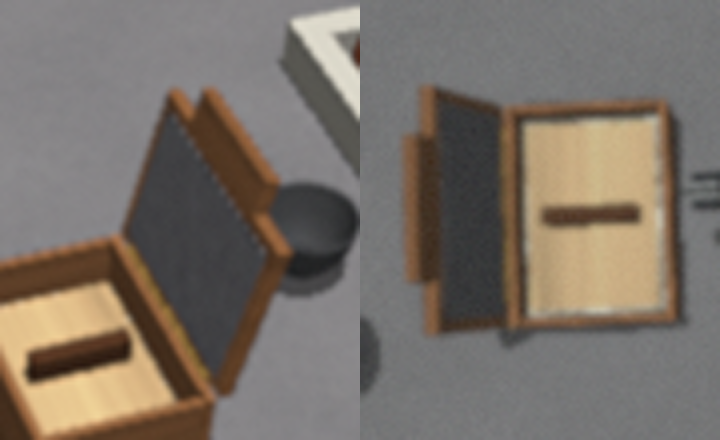

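The released lid's outer tab corners are at about (213,90) and (279,185) in the scene panel, and at (404,137) and (407,281) in the top panel. I'll triangulate them to get the angle.

Run:
```python
from h import *
a=dict(np.load("pics/s2.npz"));b=dict(np.load("pics/t2.npz"))
S=np.array([[213,90],[279,185]])/4+[280-.4,90-.4]
T=np.array([[407-360,281],[404-360,137]])/4+[149.6,149.6]
for u,v in zip(T,S):
    o1,d1=ray(b,u);o2,d2=ray(a,v);k=np.linalg.lstsq(np.c_[d1[0],-d2[0]],o2-o1,rcond=None)[0]
    p,q=o1+k[0]*d1[0],o2+k[1]*d2[0];m=(p+q)/2
    print(m.round(4),np.linalg.norm(p-q).round(4),"angle",90+np.degrees(np.arctan2(m[1]-.2328,m[2]-.1))-np.degrees(np.arctan(12/170)))
# board & bar in top
q=np.array([[522,122],[655,114],[668,310],[525,318]]);q=(q-[360,0])/4+[149.6,149.6]
P=onz(b,q,.061);print("board",P.round(4),P.mean(0))
q=(np.array([[542,208],[640,206],[640,221],[543,223]])-[360,0])/4+[149.6,149.6]
P=onz(b,q,.087);print("bar",P.round(4),P.mean(0))
```

```text
[0.4923 0.2755 0.2615] 0.0008 angle 100.77155956004772
[0.5993 0.2793 0.259 ] 0.002 angle 102.27215531426388
board [[0.6316 0.2253 0.061 ]
 [0.6365 0.1079 0.061 ]
 [0.464  0.0986 0.061 ]
 [0.4596 0.2233 0.061 ]] [0.5479153  0.16376077 0.061     ]
bar [[0.5538 0.2039 0.087 ]
 [0.5539 0.1196 0.087 ]
 [0.541  0.1198 0.087 ]
 [0.5409 0.2031 0.087 ]] [0.54738288 0.16159303 0.087     ]
```

>>> step_arm(
  deltas=[
    [0,0,5,-9,0,0,0],
    [-2,10,5,-18,0,0,0],
    [-4,20,0,-27,0,0,0],
    [-6,35,-5,-36,0,0,0],
    [-7,50,-15,-45,0,0,0],
    [-7,70,-30,-52,0,0,0],
    [-7,95,-50,-52,0,1,0],
    [-7,107,-70,-52,0,1,0],
  ],
)

```text
time_s: 8.3
tool_pos: [0.5443, 0.1679, 0.1909]
tool_rot: [-179.5, -0.1, 91.8]
contact_force: [0.4, -0.3, -0.1]
width: 1.005
grip_force: 0.0
```

>>> step_arm(
  deltas=[
    [3,-10,-20,0,0,0,0],
    [3,-10,-45,0,0,0,0],
    [3,-10,-70,0,0,0,0],
    [3,-10,-90,0,0,0,0],
    [3,-10,-105,0,0,0,0],
    [3,-10,-105,0,0,0,0],
  ],
  newtons=40,
)

```text
time_s: 9.05
tool_pos: [0.5477, 0.1538, 0.0854]
tool_rot: [-179.4, -0.0, 91.4]
contact_force: [-0.9, 0.7, -1.3]
width: 1.001
grip_force: 0.0
```

>>> step_arm(
  deltas=[
    [0,0,0,0,0,0,1],
    [0,0,0,0,0,0,1],
    [0,0,0,0,0,0,1],
    [0,0,0,0,0,0,1],
    [0,0,0,0,0,0,1],
    [0,0,0,0,0,0,1],
  ],
)

```text
time_s: 9.8
tool_pos: [0.5491, 0.1533, 0.0868]
tool_rot: [-179.6, -0.0, 91.4]
contact_force: [-1.5, -1.6, 5.9]
width: 0.172
grip_force: 40.4
```

>>> step_arm(
  deltas=[
    [0,0,8,0,0,0,1],
    [0,0,20,0,0,0,1],
    [0,0,35,0,0,0,1],
    [0,0,52,0,0,0,1],
    [0,0,70,0,0,0,1],
    [0,0,88,0,0,0,1],
    [0,0,100,0,0,0,1],
    [0,0,100,0,0,0,1],
  ],
  newtons=60,
)

```text
time_s: 10.8
tool_pos: [0.5496, 0.1534, 0.1876]
tool_rot: [-179.7, -0.0, 91.4]
contact_force: [-0.2, -0.1, -1.2]
width: 0.171
grip_force: 58.6
```

Run:
```python
from h import *
a=snap("scene","pics/s3.png");b=snap("top","pics/t3.png")
A=cv2.resize(a["color"][60:230,200:370],None,fx=2.3,fy=2.3);B=cv2.resize(b["color"][130:300,150:320],None,fx=2.3,fy=2.3)
cv2.imwrite("pics/v3.png",np.hstack([A,B])[:,:,::-1])
```

```text
(no output)
```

View pics/v3.png

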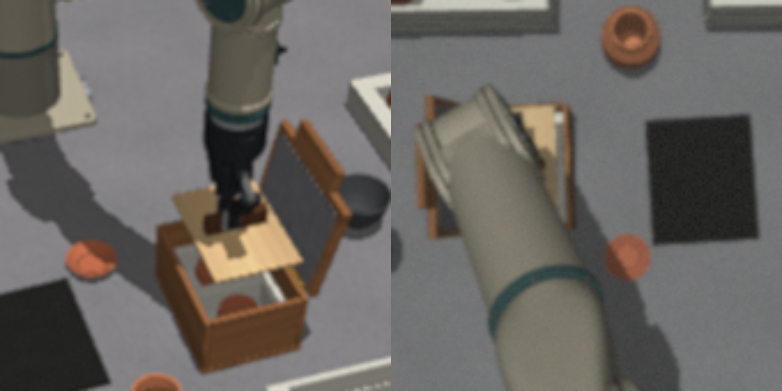

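The cover hangs level and clear of the case, and the lid is still up. Carrying it to the mat.

>>> step_arm(
  deltas=[
    [0,-15,0,0,0,0,1],
    [-3,-45,0,0,0,0,1],
    [-6,-90,0,0,0,0,1],
    [-10,-140,0,0,0,0,1],
    [-14,-190,0,0,0,0,1],
    [-17,-235,0,0,0,0,1],
    [-19,-265,0,0,0,0,1],
    [-19,-273,0,0,0,0,1],
  ],
)

```text
time_s: 11.9
tool_pos: [0.5285, -0.1235, 0.1856]
tool_rot: [-179.5, 0.1, 91.1]
contact_force: [0.7, 0.2, -1.9]
width: 0.168
grip_force: 58.6
```

>>> step_arm(
  deltas=[
    [0,0,-15,0,0,0,1],
    [0,0,-40,0,0,0,1],
    [0,0,-65,0,0,0,1],
    [0,0,-90,0,0,0,1],
    [0,0,-110,0,0,0,1],
    [0,0,-125,0,0,0,1],
    [0,0,-135,0,0,0,1],
    [0,0,-139,0,0,0,1],
  ],
)

```text
time_s: 12.9
tool_pos: [0.5299, -0.1192, 0.0468]
tool_rot: [-179.6, -0.0, 91.4]
contact_force: [0.7, -0.4, -1.6]
width: 0.17
grip_force: 58.6
```

>>> step_arm(
  deltas=[
    [0,0,-2,0,0,0,1],
    [0,0,-4,0,0,0,1],
    [0,0,-6,0,0,0,1],
    [0,0,-8,0,0,0,1],
    [0,0,-9,0,0,0,1],
    [0,0,-9,0,0,0,1],
  ],
)

```text
time_s: 13.65
tool_pos: [0.5299, -0.1197, 0.0383]
tool_rot: [-179.6, -0.0, 91.4]
contact_force: [-0.1, -0.8, -1.3]
width: 0.172
grip_force: 58.6
```

>>> step_arm(
  deltas=[
    [0,0,-1,0,0,0,1],
    [0,0,-2,0,0,0,1],
    [0,0,-2,0,0,0,1],
  ],
)

```text
time_s: 14.02
tool_pos: [0.53, -0.1197, 0.0378]
tool_rot: [-179.6, 0.0, 91.4]
contact_force: [-2.5, 0.7, 12.4]
width: 0.168
grip_force: 60.6
```

>>> step_arm(
  deltas=[
    [0,0,2,0,0,0,0.6],
    [0,0,2,0,0,0,0.3],
    [0,0,2,0,0,0,0],
    [0,0,2,0,0,0,0],
    [0,0,10,0,0,0,0],
    [0,0,40,0,0,0,0],
    [0,0,80,0,0,0,0],
    [0,0,120,0,0,0,0],
  ],
)

```text
time_s: 15.02
tool_pos: [0.5298, -0.1197, 0.1579]
tool_rot: [-179.6, -0.0, 91.4]
contact_force: [0.3, -0.6, 0.1]
width: 0.997
grip_force: 0.0
```

>>> step_arm(
  deltas=[
    [0,-40,20,0,0,0,0],
    [0,-90,40,0,0,0,0],
    [0,-140,60,0,0,0,0],
    [0,-190,60,0,0,0,0],
    [0,-240,60,0,0,0,0],
    [0,-280,60,0,0,0,0],
    [0,-300,60,0,0,0,0],
    [0,-300,60,0,0,0,0],
  ],
)

```text
time_s: 16.02
tool_pos: [0.5289, -0.4216, 0.2162]
tool_rot: [-179.6, 0.0, 91.2]
contact_force: [-0.2, -0.7, 0.7]
width: 1.005
grip_force: 0.0
```

Run:
```python
from h import *
a=snap("scene","pics/s4.png");b=snap("top","pics/t4.png")
A=cv2.resize(a["color"][90:200,280:370],None,fx=4,fy=4,interpolation=2);B=cv2.resize(b["color"][150:260,230:330],None,fx=4,fy=4,interpolation=2)
cv2.imwrite("pics/v4.png",np.hstack([A,B])[:,:,::-1])
```

```text
(no output)
```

View pics/v4.png

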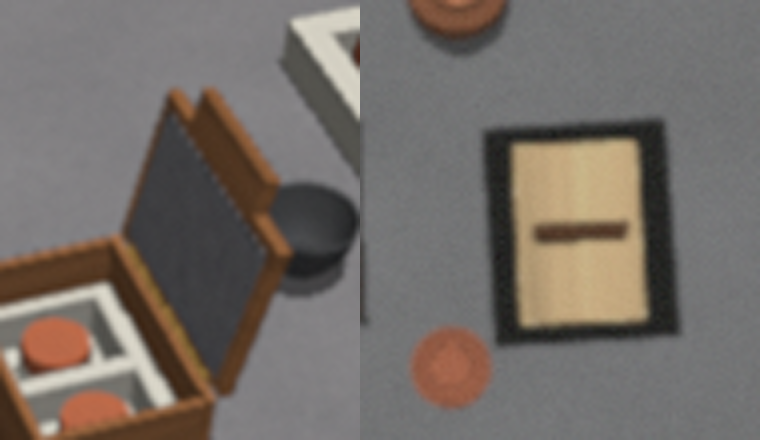

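The lid hasn't moved: its tab corners are still at (205,90) and (278,185). The cover lies flat and bar up, centred at (580,232) on the mat, whose centre is at (582,232). Handing in.

```bash
python3 -c "
from h import *
print(workorder.job_done())"
```

```text
the job is handed in; nothing more can be done
None
```

The lid stands by itself at about 101° open, measured from the camera images after release. The cover lies flat and bar up in the middle of the mat, the nearby vase and saucer look undisturbed, and I handed the job in at about 16 s; no verdict came back.

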